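Close the cutlery chest in the office pantry

TASK

Slide the door of the long, narrow cutlery chest fully shut against the frame. Leave the door of the shorter, wider capsule chest where it stands, and do not push aside or knock over the mug between the two chests.

Things in the scene. Friction and masses are not known exactly. Their poses are not given: they have to be found in the camera images.
- cutlery_door (a joint): Opening of the cutlery chest's door, m: 0 shut against the end frame, 0.14 fully open. White chest fixed to the counter, 320 x 120 mm, 85 high, spoons inside; its near half is roofed, the door closes its far half. Plywood door 164 mm long, flat on top, upper face at 96 mm height, between aluminium rails 103 mm high. Slides with about 2 N friction, stays where left, stops at the far frame bar.
- cutlery_grip (a point): Centre of the upright steel grip bar amid the cutlery chest's door, 114 mm above the counter. Bar 14 mm thick along the slide, 70 mm long across it, 36 mm tall (top at 132 mm). x: the level direction in which the door closes, away from the robot (chest turned up to 20 degrees either way); y along the bar; z up. To close, it travels along x by the joint's value.
- capsule_grip (a point): Centre of the like grip bar on the door of the other chest, 240 x 150 mm, holding coffee capsules, built the same way with the same heights and axes. This door must stay where it is, within 10 mm. The chests stand side by side, either one on the left.
- mug_mid (a point): Centre, half-way up, of a light blue mug standing between the two chests, 72 mm across, 90 mm high, its handle towards the robot. It must stay upright and within 30 mm of its place.

How it is judged:
By the outcome, as a careful person would: the job done as asked, in the order asked, and still so for the second after the job is handed in, with the robot touching nothing.
It also fails if it takes over 30 s, if anything falls off the work surface, if the arm or the gripper's body presses on something with over 40 N, if the wrist force passes 120 N, or if a joint passes its speed limit or range.

ROBOT

A 6-joint arm with a two-finger parallel gripper is mounted at the origin on the work surface. World frame = base frame: x ahead of the robot, y to its left, z up, the work surface at z = 0. Lengths are in mm, angles in rad, forces in N, time in s.
With the tool pointing down it reaches from about 250 to 800 mm from the base axis. Payload 8.5 kg.
Tool frame: the origin (TCP) lies at the centre of the arm's flange, where the gripper is bolted on; the fingertips stand env.tcp_to_tips ahead of it and the grasp point (between the pads) lies 155 mm ahead of it (env.tcp_to_tips is the distance from the TCP to the fingertips, in mm); y points along the fingers, x is the direction in which the jaws open and shut, and the axes are right-handed (so a half turn about y gives the same grasp; the last joint's range is limited). The gripper opens to 85 mm and grips with 20 to 120 N. Pads are 22 mm wide; open, the fingers measure 114 mm over their backs; the gripper's body (76 mm by 85 mm) begins 54 mm behind the grasp point. The pads swing forward as they close: fully open they stand 13 mm farther back than shut.
Start: joints at [-1.218, 0.238, -0.013, 1.319, 0, 1.571], TCP at [181.391, -492.641, 404.676] pointing down, gripper open.
Joint ranges: [-2.66, 2.66], [-1.03, 1.9], [-1.14, 1.46], [-1.82, 2.27], [-1.45, 1.34], [-3.14, 3.14]. Speed limits (rad/s): [2.22, 2.22, 2.79, 3.14, 3.14, 3.14].

INTERFACE

Orientations are given as a unit quaternion [x, y, z, w].
In Python, from workcell import env gives the robot as it stands.
- The arm moves only by the tool arm_command, never from a script. Its argument "motion" is one flat list of numbers, 6 for each row, row after row: the shift along the tool's x, y, z in units of 30 cm (1.0 is 30 cm), then the turn, a rotation vector about the tool's x, y, z in units of 120 degrees (1.0 is 120 degrees). A call has 1 to 8 rows; each row shifts and turns the commanded pose from where the row before left it, along the tool's axes as they then stand; what a row does not reach is not made up. A row lasts 1/8 s, in which the tool goes at most 62.5 mm and 10.7 degrees, less where a joint would pass 70% of its speed; a pose out of reach is approached as far as the arm can. A call with a number of a shift or a turn outside -1 to 1 is refused whole. A call with a gripper value outside its range is refused whole. "hand" is the opening, from -1 (shut) to 1 (fully open), so that 0 is half open, set as the call begins (left out, the last holds). The fingers move at their own pace and stop on an object; "newtons" is the grip in N (left out, the last holds). Time passes only in rows, so rows that do not move let the fingers close. It gives the time, the measured TCP pose, the force and the opening at its end, in the units of the state.
- env.observe(): the state, without advancing time (a new reading comes with each control period).
- env.grab_frame(name): name is "scene" or "top" or "wrist"; returns the picture (480x640x3 uint8, blue, green, red); there is no depth.
- env.camera_model(name): a dict with "fx", "fy", "cx", "cy" (pixels), "rvec" (rotation vector, rad) and "tvec" (3), from world to camera coordinates, as OpenCV has them. Camera axes: x right, y down, z forward; pixel columns grow to the right and rows downward; lengths in mm; the calibration is good to about 2 mm. A picture is of the moment at which its call begins: read the wrist's pose just before it. camera_model takes no time and is no camera call; for the wrist camera it gives the pose at the moment of the call.
- env.job_done(): hands the job in, once; it reports no verdict.
The state is a dict: "clock": time; "q": joint angles; "qd": joint speeds; "joint_torque": joint torques, N m; "tool_pos": TCP position; "tool_rot": TCP orientation; "force": force on the tool from outside, world axes, zero at the start; "ft_torque": the same for the moment, N m; "gripper_width": finger opening in mm.
Only numpy, scipy, OpenCV 4.12 (cv2) and the standard library are available. Lean on these libraries where they do the work, as an engineer would, in place of code of your own. Each camera call takes 0.05 s, during which the arm holds its last target. There are 200 camera calls.

## Working session

There is one attempt and no reset: what is moved stays moved. The work goes in short steps, Python scripts to look and compute and a tool call to move; the robot and the scene stay as the last step left them, time stands still between calls to the robot, and variables do not carry over. Pictures are saved under pics/ and viewed, about 8 in all and at most 12, crops included, and the job is handed in when it is done.

Besides the shell and the picture viewer there is one more tool, called by a JSON object that holds its "api" and its "payload". arm_command: Moves the arm, as the interface text tells. Shifts and turns lie within -1 to 1; 1 stands for 30 cm of shift or 120 degrees of turn. Its arguments: {"type":"object","properties":{"motion":{"type":"array"},"hand":{"type":"number"},"newtons":{"type":"number"}},"required":["motion"]}

```bash
mkdir -p pics; python3 - <<'E'
from workcell import env
import cv2
s=env.observe();print(s,env.tcp_to_tips)
for n in("top","scene"):
    cv2.imwrite(f"pics/{n}0.png",env.grab_frame(n)); print(n,env.camera_model(n))
E
```

```text
{'clock': 0.0, 'q': array([-1.21799005e+00,  2.38780599e-01, -1.42455865e-02,  1.31922057e+00,
       -1.18235183e-05,  1.57080106e+00]), 'qd': array([-1.14895026e-03, -3.53267335e-05,  1.60263758e-03, -1.24833281e-03,
       -1.81055108e-03,  6.85392895e-04]), 'joint_torque': array([-1.51180982e-03, -5.38777041e+01,  3.46439624e+01,  1.84024998e-02,
        2.16321553e-05, -7.00538294e-08]), 'tool_pos': array([ 181.34469822, -492.50539781,  404.08092548]), 'tool_rot': array([-0.57969445,  0.40492007, -0.40407406,  0.58027428]), 'force': array([ 0.95883543, -0.31542765, -0.63205351]), 'ft_torque': array([-0.07786653,  0.02014247, -0.00508626]), 'gripper_width': 85.37678650194063} 173.4
top {'fx': 436.42889809463674, 'fy': 436.42889809463674, 'cx': 312.1819666484846, 'cy': 235.16003218563748, 'rvec': array([ 2.11495729, -2.13370653,  0.19201198]), 'tvec': array([ 25.57756653, 577.48844676, 693.31864633])}
scene {'fx': 478.512545211225, 'fy': 478.512545211225, 'cx': 318.6824590119692, 'cy': 229.5237193014209, 'rvec': array([ 0.7601236 ,  2.53997173, -1.1995382 ]), 'tvec': array([ 477.78641499, -133.42461942, 1056.86818898])}
```

View pics/top0.png

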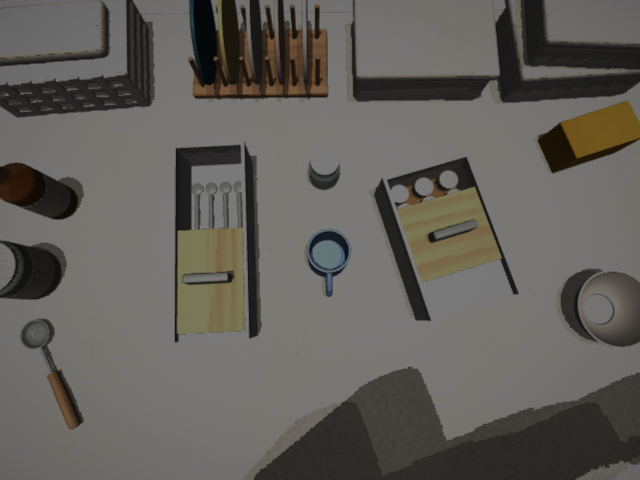

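View pics/scene0.png

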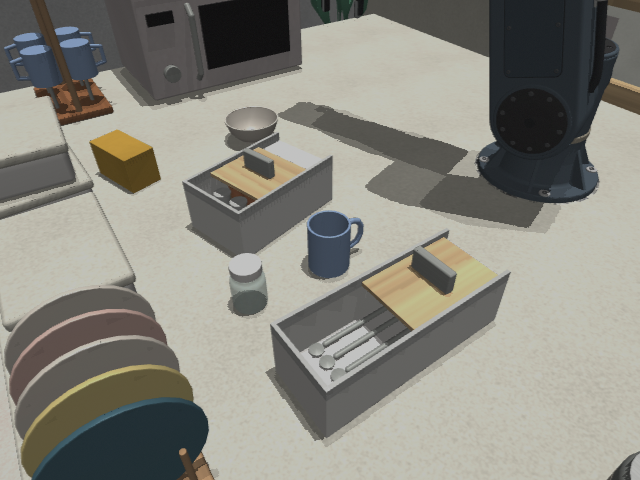

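The top view shows the cutlery chest on the left, with its door at about (210,280), its bar at about (207,277) and its far frame at about (210,148). The mug is at (328,252). The capsule chest is on the right, with its bar at about (453,231).

```bash
cat > h.py <<'E'
import numpy as np,cv2
from workcell import env
def ray(m,px,z):
    R=cv2.Rodrigues(m["rvec"])[0]; C=-R.T@m["tvec"]
    d=R.T@np.array([(px[0]-m["cx"])/m["fx"],(px[1]-m["cy"])/m["fy"],1])
    return C+d*(z-C[2])/d[2]
def wood(im,m):
    h=cv2.cvtColor(im,cv2.COLOR_BGR2HSV)
    k=cv2.inRange(h,(12,60,110),(30,165,255))
    out=[]
    for c in cv2.findContours(cv2.morphologyEx(k,cv2.MORPH_CLOSE,np.ones((15,15))),0,2)[0]:
        if cv2.contourArea(c)<2500: continue
        P=np.array([ray(m,p,96)[:2] for p in c[:,0]],np.float32)
        out.append((cv2.minAreaRect(P),c))
    return out
E
python3 - <<'E'
from h import *
np.set_printoptions(precision=1,suppress=True)
im=cv2.imread("pics/top0.png");m=env.camera_model("top")
for r,c in wood(im,m): print(cv2.boundingRect(c),r, cv2.boxPoints(r))
for n,p,z in[("barL",(184,278),132),("barR",(231,275),132),("farL",(177,149),103),("farR",(244,146),103),("farinL",(190,167),103),("nearL",(177,340),103),("capL",(430,239),132),("capR",(476,227),132),("mug",(328,250),90)]: print(n,ray(m,p,z))
from scipy.spatial.transform import Rotation as R
s=env.observe();print(R.from_quat(s["tool_rot"]).as_matrix())
x0,y0=165,135;cv2.imwrite("pics/crop.png",cv2.resize(im[y0:y0+220,x0:x0+200],None,fx=2.7,fy=2.7,interpolation=2))
E
```

```text
(178, 228, 67, 106) ((500.498291015625, 181.73757934570312), (162.61634826660156, 103.19097137451172), 2.6299853324890137) [[416.9 229.5]
 [421.6 126.5]
 [584.1 133.9]
 [579.4 237. ]]
(398, 188, 103, 94) ((573.77880859375, -197.796142578125), (128.35606384277344, 133.05250549316406), 16.030424118041992) [[ 493.7 -151.6]
 [ 530.5 -279.5]
 [ 653.8 -244. ]
 [ 617.1 -116.1]]
barL [499.5 213.2 132. ]
barR [503.4 142.8 132. ]
farL [715.6 243.  103. ]
farR [719.7 132.1 103. ]
farinL [684.1 220.1 103. ]
nearL [407.5 228.2 103. ]
capL [ 555.5 -158.9  132. ]
capR [ 573.5 -230.3  132. ]
mug [546.3  -4.9  90. ]
[[ 0.3 -0.   0.9]
 [-0.9  0.   0.3]
 [-0.  -1.  -0. ]]
```

View pics/crop.png

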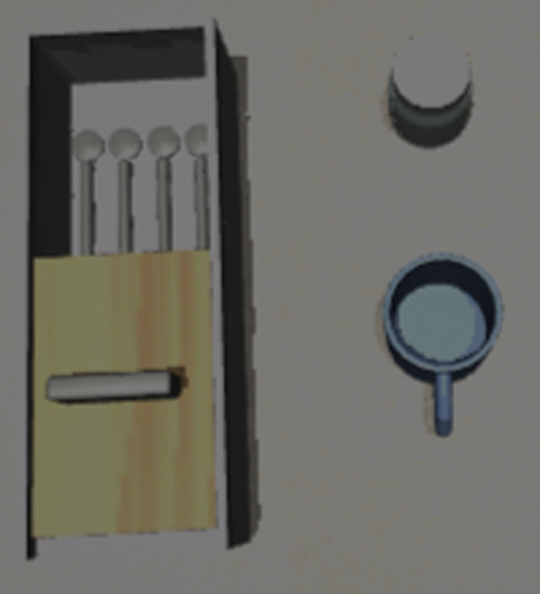

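{"api": "arm_command", "payload": {"motion": [0, 0, 0, 0, 0.07, 0, 0, 0, 0, 0, 0.07, 0, 0, 0, 0, 0, 0, 0], "hand": -1}}

```text
clock: 0.48
tool_pos: [181.4, -492.6, 404.4]
tool_rot: [-0.515, 0.485, -0.484, 0.515]
force: [-0.1, 0.1, -0.8]
gripper_width: 32.2
```

```bash
cat >> h.py <<'E'
from scipy.spatial.transform import Rotation
def to(t):
    s=env.observe();M=Rotation.from_quat(s["tool_rot"])
    print(s["clock"],s["tool_pos"].round(1),"yaw",np.degrees(np.arctan2(M.as_matrix()[1,2],M.as_matrix()[0,2])).round(2),"F",s["force"].round(1),"w",s["gripper_width"])
    print("tool units to target",(M.inv().apply(np.array(t)-s["tool_pos"])/300).round(3))
E
python3 -c "
from h import *
to((445,179,404))"
```

```text
0.475 [ 181.4 -492.6  404.4] yaw 3.47 F [-0.1  0.1 -0.8] w 32.15175184602649
tool units to target [-2.181  0.003  1.013]
```

{"api": "arm_command", "payload": {"motion": [-0.136, 0, 0.063, 0, 0, 0, -0.136, 0, 0.063, 0, 0, 0, -0.136, 0, 0.063, 0, 0, 0, -0.136, 0, 0.063, 0, 0, 0, -0.136, 0, 0.063, 0, 0, 0, -0.136, 0, 0.063, 0, 0, 0, -0.136, 0, 0.063, 0, 0, 0, -0.136, 0, 0.063, 0, 0, 0]}}

```text
clock: 1.48
tool_pos: [313.1, -156.5, 404.8]
tool_rot: [-0.515, 0.484, -0.484, 0.516]
force: [0.7, -1.0, 0.2]
gripper_width: 0.6
```

{"api": "arm_command", "payload": {"motion": [-0.136, 0, 0.063, 0, 0, 0, -0.136, 0, 0.063, 0, 0, 0, -0.136, 0, 0.063, 0, 0, 0, -0.136, 0, 0.063, 0, 0, 0, -0.136, 0, 0.063, 0, 0, 0, -0.136, 0, 0.063, 0, 0, 0, -0.136, 0, 0.063, 0, 0, 0, 0, 0, 0, 0, 0, 0]}}

```text
clock: 2.48
tool_pos: [434.0, 65.5, 406.0]
tool_rot: [-0.522, 0.478, -0.45, 0.545]
force: [-0.3, 0.0, -0.6]
gripper_width: -0.1
```

```bash
python3 -c "
from h import *
to((445,179,404))
m=env.camera_model('wrist');im=env.grab_frame('wrist');cv2.imwrite('pics/w1.png',im);print(m)
t=env.grab_frame('top');cv2.imwrite('pics/t1.png',t)
np.save('w1.npy',np.r_[m['rvec'].ravel(),m['tvec'].ravel(),m['fx'],m['fy'],m['cx'],m['cy']])"
```

```text
2.475 [434.   65.5 406. ] yaw 7.93 F [-0.3  0.  -0.6] w -0.0914016087426187
tool units to target [-0.369  0.026  0.089]
{'fx': 336.3842334475829, 'fy': 336.3842334475829, 'cx': 320.5332409108778, 'cy': 240.06315644688135, 'rvec': array([-2.23565009,  1.93089506,  0.32088321]), 'tvec': array([ 26.10616632, 387.3797616 , 497.14782841])}
```

View pics/w1.png

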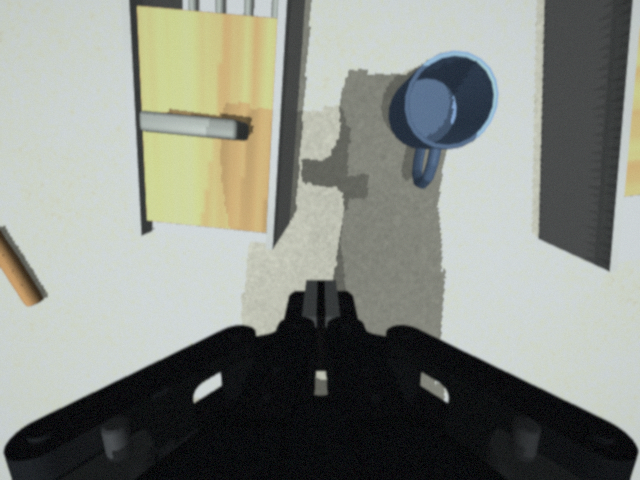

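The wrist view shows the door and its bar at (190,125), and the mug at (440,100). The arm stalled and tilted, probably at a wrist joint limit, so I'll check the joints.

```bash
cat >> h.py <<'E'
def turn(yaw=3):
    a=np.radians(yaw);T=np.array([[np.cos(a),0,-np.sin(a)],[np.sin(a),0,np.cos(a)],[0,-1,0]])
    T[:,2]=np.cross(T[:,0],T[:,1])
    M=Rotation.from_quat(env.observe()["tool_rot"])
    rv=(M.inv()*Rotation.from_matrix(T)).as_rotvec(); print("turn deg",np.degrees(rv).round(1),"units",(np.degrees(rv)/120).round(4))
E
python3 -c "
from h import *
print(env.observe()['q'].round(3));turn();to((430,65,404))"
```

```text
[ 0.133  0.089 -0.196  1.288  0.051  3.139]
turn deg [ -2.1 -85.2  -2.4] units [-0.0173 -0.71   -0.0202]
2.575 [432.8  64.7 406.1] yaw 7.78 F [-0.1 -0.2  0.1] w -0.248911448189582
tool units to target [-0.002  0.007 -0.009]
```

{"api": "arm_command", "payload": {"motion": [0, 0, 0, -0.002, -0.0885, -0.0025, 0, 0, 0, -0.002, -0.0885, -0.0025, 0, 0, 0, -0.002, -0.0885, -0.0025, 0, 0, 0, -0.002, -0.0885, -0.0025, 0, 0, 0, -0.002, -0.0885, -0.0025, 0, 0, 0, -0.002, -0.0885, -0.0025, 0, 0, 0, -0.002, -0.0885, -0.0025, 0, 0, 0, -0.002, -0.0885, -0.0025]}}

```text
clock: 3.58
tool_pos: [432.4, 64.1, 406.5]
tool_rot: [-0.706, -0.019, 0.018, 0.708]
force: [-0.4, 0.4, 0.7]
gripper_width: 0.0
```

```bash
python3 -c "
from h import *
print(env.observe()['q'].round(3));turn();to((445,179,404))
# bar from wrist pic (commanded pose was still)
v=np.load('w1.npy');m=dict(rvec=v[:3],tvec=v[3:6],fx=v[6],fy=v[7],cx=v[8],cy=v[9])
for p in((141,122),(237,131)): print(ray(m,p,132))"
```

```text
[ 0.147  0.086 -0.197  1.285  0.002  1.665]
turn deg [-0.1  0.   0.1] units [-0.001   0.0001  0.0011]
3.575 [432.4  64.1 406.5] yaw 93.01 F [-0.4  0.4  0.7] w 0.012722814882301373
tool units to target [0.062 0.009 0.38 ]
[497.66163916 217.44473765 132.        ]
[500.98802512 148.9020083  132.        ]
```

{"api": "arm_command", "payload": {"motion": [0.016, 0, 0.095, 0, 0, 0, 0.016, 0, 0.095, 0, 0, 0, 0.015, 0, 0.095, 0, 0, 0, 0.015, 0, 0.097, 0, 0, 0, 0, 0.1, 0, 0, 0, 0, 0, 0.1, 0, 0, 0, 0, 0, 0, 0, 0, 0, 0]}}

```text
clock: 4.45
tool_pos: [445.4, 179.4, 345.4]
tool_rot: [-0.707, -0.016, 0.017, 0.707]
force: [0.7, -0.0, 0.1]
gripper_width: 0.1
```

```bash
python3 -c "
from h import *
turn();to((445,180,287))
im=env.grab_frame('wrist');cv2.imwrite('pics/w2.png',im)"
```

```text
turn deg [-0.1 -0.3 -0.1] units [-0.0005 -0.0028 -0.0006]
4.45 [445.4 179.4 345.4] yaw 92.66 F [ 0.7 -0.   0.1] w 0.11413495831996698
tool units to target [-0.001  0.195  0.002]
```

View pics/w2.png

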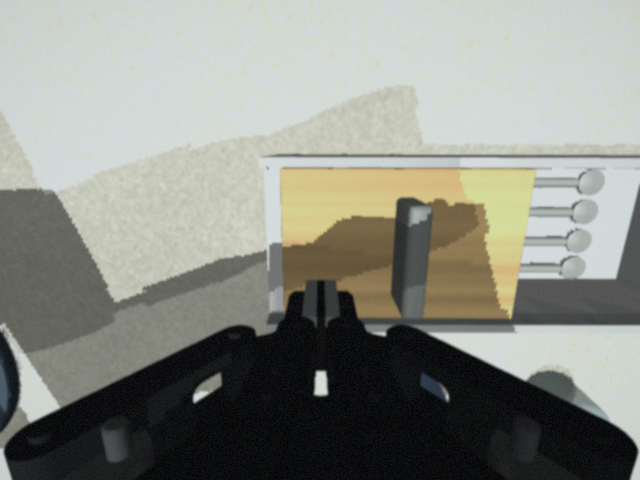

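The wrist view shows the closed fingers over the door, on the near side of the bar (bar at about (413,255), fingertips at (320,290)). Next I'll go down and start pushing.

{"api": "arm_command", "payload": {"motion": [0, 0.1, 0, 0, 0, 0, 0, 0.095, 0, 0, -0.003, 0, 0, 0, 0, 0, 0, 0, 0.04, 0, 0, 0, 0, 0, 0.04, 0, 0, 0, 0, 0, 0.03, 0, 0, 0, 0, 0, 0.03, 0, 0, 0, 0, 0, 0, 0, 0, 0, 0, 0]}}

```text
clock: 5.5
tool_pos: [489.5, 182.7, 288.3]
tool_rot: [-0.706, -0.019, 0.018, 0.708]
force: [-0.8, 0.8, 0.4]
gripper_width: -0.2
```

```bash
python3 -c "
from h import *
turn();to((600,188,287))
im=env.grab_frame('top');cv2.imwrite('pics/t2.png',im[100:360,140:400])"
```

```text
turn deg [-0.1 -0.   0.2] units [-0.0012 -0.      0.0013]
5.5 [489.5 182.7 288.3] yaw 93.0 F [-0.8  0.8  0.4] w -0.19576988173123672
tool units to target [ 0.369  0.005 -0.002]
```

View pics/t2.png

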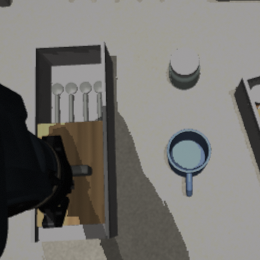

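The crop shows the door's far edge has moved slightly (y about 223 in full-image pixels), so the fingers are touching the bar. The mug is untouched.

{"api": "arm_command", "payload": {"motion": [0.04, 0, 0, 0, 0, 0, 0.04, 0, 0, 0, 0, 0, 0.04, 0, 0, 0, 0, 0, 0.04, 0, 0, 0, 0, 0, 0.04, 0, 0, 0, 0, 0, 0.04, 0, 0, 0, 0, 0, 0.04, 0, 0, 0, 0, 0, 0.03, 0, 0, 0, 0, 0]}}

```text
clock: 6.55
tool_pos: [582.4, 187.7, 288.5]
tool_rot: [-0.706, -0.019, 0.018, 0.708]
force: [-1.8, -1.8, 0.6]
gripper_width: -0.1
```

{"api": "arm_command", "payload": {"motion": [0.01, 0, 0, 0, 0, 0, 0.01, 0, 0, 0, 0, 0, 0.01, 0, 0, 0, 0, 0]}}

```text
clock: 6.92
tool_pos: [590.5, 188.2, 288.6]
tool_rot: [-0.706, -0.019, 0.018, 0.708]
force: [-1.3, -0.6, -1.4]
gripper_width: -0.0
```

```bash
python3 -c "
from h import *
turn();to((600,188,287))
im=env.grab_frame('top');cv2.imwrite('pics/t3.png',cv2.resize(im[100:360,140:400],None,fx=2,fy=2))"
```

```text
turn deg [-0.2  0.   0.1] units [-0.0013  0.0002  0.0011]
6.925 [590.5 188.2 288.6] yaw 93.02 F [-1.3 -0.6 -1.4] w -0.003023433276093044
tool units to target [ 0.032  0.006 -0.002]
```

View pics/t3.png

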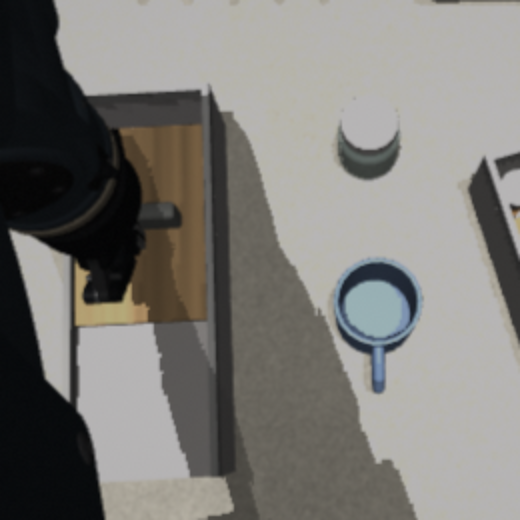

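The door's far edge (y about 125 in the crop) is still short of the frame (y about 95–105). I'll push slowly until the force rises.

{"api": "arm_command", "payload": {"motion": [0.01, 0, 0, 0, 0, 0, 0.01, 0, 0, 0, 0, 0, 0.01, 0, 0, 0, 0, 0, 0.01, 0, 0, 0, 0, 0]}}

```text
clock: 7.48
tool_pos: [602.8, 188.8, 288.7]
tool_rot: [-0.706, -0.019, 0.018, 0.708]
force: [-1.7, 0.3, 0.0]
gripper_width: 0.2
```

{"api": "arm_command", "payload": {"motion": [0.01, 0, 0, 0, 0, 0, 0.01, 0, 0, 0, 0, 0]}}

```text
clock: 7.72
tool_pos: [608.8, 189.1, 288.7]
tool_rot: [-0.706, -0.019, 0.018, 0.708]
force: [-1.0, 0.1, -0.8]
gripper_width: 0.1
```

{"api": "arm_command", "payload": {"motion": [0.007, 0, 0, 0, 0, 0, 0.007, 0, 0, 0, 0, 0]}}

```text
clock: 7.98
tool_pos: [612.9, 189.2, 288.7]
tool_rot: [-0.706, -0.019, 0.018, 0.708]
force: [-1.6, -1.1, 0.0]
gripper_width: -0.0
```

{"api": "arm_command", "payload": {"motion": [0.007, 0, 0, 0, 0, 0, 0.007, 0, 0, 0, 0, 0]}}

```text
clock: 8.22
tool_pos: [617.0, 189.5, 288.7]
tool_rot: [-0.706, -0.019, 0.018, 0.708]
force: [-0.4, -1.1, 0.2]
gripper_width: -0.3
```

{"api": "arm_command", "payload": {"motion": [0.007, 0, 0, 0, 0, 0]}}

```text
clock: 8.35
tool_pos: [618.1, 189.5, 288.6]
tool_rot: [-0.706, -0.018, 0.019, 0.708]
force: [-12.5, -0.9, 6.6]
gripper_width: 0.3
```

{"api": "arm_command", "payload": {"motion": [0.007, 0, 0, 0, 0, 0]}}

```text
clock: 8.48
tool_pos: [618.8, 189.5, 288.5]
tool_rot: [-0.706, -0.017, 0.02, 0.708]
force: [-20.9, -2.5, 11.7]
gripper_width: -0.2
```

The force rose sharply to 21 N, so the door is at the stop. I'll back off, lift and check.

{"api": "arm_command", "payload": {"motion": [-0.01, 0, 0, 0, 0, 0, -0.04, 0, 0, 0, 0, 0, -0.05, 0, 0, 0, 0, 0, 0, -0.1, 0, 0, 0, 0, 0, -0.15, 0, 0, 0, 0, 0, -0.15, 0, 0, 0, 0, -0.15, 0, 0, 0, 0, 0, -0.15, 0, 0, 0, 0, 0]}}

```text
clock: 9.48
tool_pos: [500.0, 183.1, 408.9]
tool_rot: [-0.706, -0.02, 0.017, 0.708]
force: [-0.1, 0.1, 0.5]
gripper_width: 0.1
```

{"api": "arm_command", "payload": {"motion": [-0.1, 0, -0.13, 0, 0, 0, -0.1, 0, -0.13, 0, 0, 0, -0.1, 0, -0.13, 0, 0, 0, 0, 0, -0.15, 0, 0, 0, 0, 0, -0.15, 0, 0, 0, 0, 0, -0.15, 0, 0, 0, 0, 0, 0, 0, 0, 0]}}

```text
clock: 10.35
tool_pos: [424.1, -75.4, 407.6]
tool_rot: [-0.706, -0.019, 0.016, 0.708]
force: [-0.1, 0.4, -0.0]
gripper_width: 0.3
```

```bash
python3 -c "
from h import *
to((300,0,400))
im=env.grab_frame('top');m=env.camera_model('top');cv2.imwrite('pics/t4.png',im)
for r,c in wood(im,m): print(cv2.boundingRect(c),r)"
```

```text
10.35 [424.1 -75.4 407.6] yaw 92.79 F [-0.1  0.4 -0. ] w 0.30566999567947384
tool units to target [-0.401  0.024  0.271]
(396, 179, 87, 70) ((609.47021484375, -188.35125732421875), (106.91127014160156, 134.3799285888672), 15.605985641479492)
(177, 147, 66, 100) ((638.145263671875, 188.67276000976562), (164.42190551757812, 105.09056091308594), 2.536397695541382)
(193, 0, 135, 96) ((907.5797729492188, 108.00982666015625), (183.6883544921875, 230.73013305664062), 0.07857902348041534)
```

View pics/t4.png

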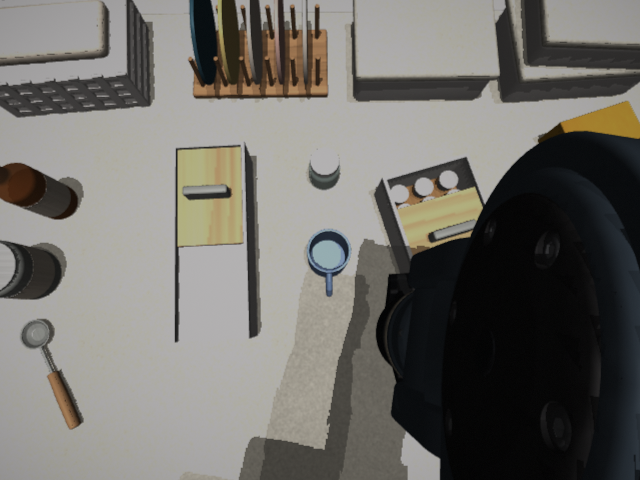

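The door now reaches the far frame at y about 147, having travelled about 138 mm. The mug is still at (328,252) and the capsule bar's left end at (430,238), both unmoved. The arm is stationary and clear of everything.

```bash
python3 -c "
from workcell import env
print(env.observe()['qd'].round(3),env.job_done())"
```

```text
the job is handed in; nothing more can be done
[ 0.045 -0.002 -0.004  0.004  0.005  0.015] None
```

The cutlery chest's door is shut against its far frame, and I handed the job in at about 10.4 s. I pushed the door by its grip bar with closed fingers until it hit the stop. The force there rose from about 1 N to 24 N in total, and I then backed the arm off and lifted it clear.

**Last checks:**
- **Cutlery door:** the final top view shows its far edge at the frame. Its centre moved from x = 500 to x = 638 mm, about 138 mm of travel.
- **Mug:** it is at the same pixel position as at the start and upright.
- **Capsule door:** its bar's left end and far edge are at the same pixels as before. The arm hid part of this door in the last picture, so the size my colour mask gave for it is not a valid measurement.
- **Arm:** it was touching nothing, with force readings near zero. The base joint still read 0.045 rad/s at hand-in.

**One thing went wrong:** my first tool orientation ran the last joint to its 3.14 rad limit, reading 3.139, in free air. The arm stalled and tilted slightly, and I turned the gripper back about 85 degrees before going near the chest.

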